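# Open the child-proof bottle of kettle descaler

## Task

Open the child-proof descaler bottle in its stand: press the blue cap down against its spring, keep it pressed while turning it anticlockwise (seen from above) a bit over a sixth of a turn to where it comes free, then lift it off. Finish while still gripping the cap, level and still, straight above the open bottle a few centimetres clear of the neck; do not put it down or let go. Leave the bottle standing in its stand and do not disturb the beaker, mug, tea box and spice jar.

Things in the scene. Friction and masses are not known exactly. Their poses are not given: they have to be found in the camera images.
- cap: Round ribbed blue cap, 48 mm across, 30 mm tall, 30 g, white pointer bar on its flat top along its +x. Origin: centre of its lower edge; z up along its axis. Locked at the start: lower edge 97 mm above the bottle's underside, x axis along the bottle's x (within 0.05 rad). A bayonet lock: it cannot be lifted, nor turned, until pressed down. Grip it round the ribs from any side.
- cap_top (a point): Centre of the cap's flat top. Pressing: a spring pushes the cap up with about 4 N when locked, 9 N fully pressed. It goes down 8 mm to a hard stop and must be at least 4 mm down (6 mm is good) while it is turned.
- open_mark (a point): Green dot on the bottle's shoulder, 70 degrees anticlockwise of the red dot: where the pointer stands when open. The pressed cap turns anticlockwise (seen from above), comes free after 1.05 rad and meets a hard stop at about 1.35 rad; turn the gripper about 1.25 rad, then lift straight up.
- bottle: Squat white square plastic bottle, 80 x 80 mm, a green panel on each side, about 0.75 kg, loose in the stand with 2 mm of play each side. Origin: centre of its underside; z up. Square body up to 66 mm, sloping shoulder up to 81 mm. A red dot on the shoulder at its +x marks the pointer's locked place.
- neck (a point): Centre of the bottle's solid neck top, 115 mm above the bottle's underside. Neck 40 mm across its flange; a sprung rubber seal in it rises 10 mm above this point when the cap is off.
- stand: Square grey plastic stand fixed to the worktop, 98 x 98 mm outside, rim 22 mm high, floor 4 mm thick, on which the bottle stands. Origin: centre of its underside, on the worktop; z up.
- beaker: Clear plastic beaker standing on the worktop, 84 mm across, 93 mm tall. Bystander. Origin: centre of its underside.
- mug: Pale blue-green mug standing upside down, 83 x 110 x 92 mm. Bystander. Origin: centre of its underside.
- tea: Green tea box, 67 x 145 x 86 mm, on the worktop behind the bottle. Bystander. Origin: centre of its underside.
- spice: Spice jar with green lid, 46 mm across, 106 mm tall, behind the bottle. Bystander. Origin: centre of its underside.
There are look-alikes about, which are no part of the job. What is meant by the cap is not grey, and is the smaller of those in its own colour.

How it is judged:
On the way, in this order (a step that is already met when the one before it is completed fails the run):
1. the cap is pressed down at least 3.5 mm while still at its locked angle (z of cap in the frame of bottle below 0.0935 m and angle between the x axis of cap and the x axis of bottle, either way round below 0.25 rad), for 0.05 s.
2. the cap, still down on the neck, is turned to its open place (z of cap in the frame of bottle below 0.105 m and angle between the x axis of cap and the x axis of bottle, either way round above 0.98 rad), for 0.05 s.
3. the gripped cap is lifted clear of the neck (z of cap in the frame of bottle above 0.135 m and contact force between the fingers and cap above 1 N), for 0.1 s.
At the end, for the whole second after the job is handed in: The gripper holds the cap still and level (0.3 rad), lower edge 15 to 125 mm above the bottle's seal (140 to 250 mm above its underside), within 40 mm of the bottle's axis, not touching it. The bottle stands upright, still, within 8 mm of the stand's middle, on its floor (z of cap in the frame of bottle between 0.14 and 0.25 m and horizontal distance between cap and bottle below 0.04 m and angle between cap's own z axis and vertical below 0.3 rad and linear speed of each of cap, bottle below 0.03 m/s and contact force between the fingers and cap above 1 N and contact force between cap and bottle below 0.1 N and angle between bottle's own z axis and vertical below 0.06 rad and z of bottle in the frame of stand below 0.008 m and horizontal distance between bottle and stand below 0.008 m); the arm keeps its last pose, push and grip.
It fails at once if the bottle is pulled up out of its stand (over 15 mm) (z of bottle in the frame of stand above 0.019 m).
It fails at once if the bottle is tipped by more than 0.25 rad (angle between bottle's own z axis and vertical above 0.25 rad).
It fails at once if the beaker, mug, tea box or spice jar is moved by more than 20 mm (distance of any of beaker, mug, tea, spice from where it was at the start of the episode above 0.02 m).
It also fails if it takes over 38 s, if anything falls off the work surface, if the arm or the gripper's body presses on something with over 40 N, if the wrist force passes 120 N, or if a joint passes its speed limit or range.

## Robot

A 6-joint arm with a two-finger parallel gripper is mounted at the origin on a cart in front of the work surface, level with it; the furniture and walls round the work are solid. World frame = base frame: x ahead of the robot, y to its left, z up, the work surface at z = 0. Lengths are in m, angles in rad, forces in N, time in s.
With the tool pointing down it reaches from about 0.35 to 0.925 m from the base axis. Payload 6.4 kg.
Tool frame: the origin (TCP) lies between the finger pads; the fingertips stand tip_extent ahead of it and the grasp point (between the pads) lies 3 mm ahead of it (tip_extent is the distance from the TCP to the fingertips, in m); z points along the fingers, y is the line along which they close (so a half turn about z gives the same grasp; the last joint's range is limited). The gripper opens to 94 mm and grips with 3 to 60 N. Pads are 16 mm wide; open, the fingers measure 119 mm over their backs; the gripper's body (75 mm by 177 mm) begins 78 mm behind the grasp point.
Start: joints at [1.155, 0.245, 1.558, -0, 1.339, -0.174], TCP at [0.156, 0.631, 0.227] pointing down, gripper open.
Joint ranges: [-3.13, 3.13], [-1.02, 2.26], [0.13, 2.54], [-0.95, 4.09], [0.21, 2.88], [-2.74, 2.74]. Speed limits (rad/s): [2.57, 2.57, 3.14, 3.14, 3.14, 3.14].

## Interface

Orientations are given as a unit quaternion [w, x, y, z].
In Python, from rig import sense, capture, finish_job, tip_extent gives the robot as it stands.
- The arm moves only by the tool apply_moves, never from a script. Its argument "rows" is one flat list of numbers, 7 for each row, row after row: the turn, a rotation vector about the world's x, y, z in degrees, then the shift along the world's x, y, z in cm, then the finger opening in cm, from 0 to 9.4. In form: [rx, ry, rz, tx, ty, tz, jaw, rx, ry, rz, tx, ty, tz, jaw, ...]. A call has 1 to 10 rows; each row shifts and turns the commanded pose from where the row before left it; what a row does not reach is not made up. A row lasts 1/12 s, in which the tool goes at most 41.7 mm and 7.16 degrees, less where a joint would pass 70% of its speed; a pose out of reach is approached as far as the arm can. A call with a gripper value outside its range is refused whole. The fingers move at their own pace and stop on an object; "force" is the grip in N (left out, the last holds). Time passes only in rows, so rows that do not move let the fingers close. It gives the time, the measured TCP pose, the force, the opening and the grip force at its end, in the units of the state.
- sense(): the state, without advancing time (a new reading comes with each control period).
- capture(name): name is "side" or "top" or "wrist"; returns a dict with "frame" (384x512x3 uint8, red, green, blue), "z_map" (384x512 float32, m along the optical axis (not along the pixel's ray), 0 where there is no reading), "camera_matrix" (3x3 intrinsics, pixels), "eye" and "orientation" of the camera in the world. Camera axes: x right, y down, z forward; pixel columns grow to the right and rows downward; lengths in m; the calibration is good to about 2 mm. The wrist camera is an equidistant fisheye: a pixel r from the principal point sees the ray r / f radians off the axis. A picture is of the moment at which its call begins.
- finish_job(): hands the job in; it is judged then, once.
The state is a dict: "time": time; "q": joint angles; "qvel": joint speeds; "tau": joint torques, N m; "tool_pos": TCP position; "eef_rot": TCP orientation; "wrist_force": force on the tool from outside, world axes, zero at the start; "torque": the same for the moment, N m; "width": finger opening in m; "grip_force": force on a finger pad.
Only numpy, scipy, OpenCV 4.12 (cv2) and the standard library are available. Lean on these libraries where they do the work, as an engineer would, in place of code of your own. Each camera call takes 0.05 s, during which the arm holds its last target. There are 200 camera calls.

## Working session

There is one attempt and no reset: what is moved stays moved. The work goes in short steps, Python scripts to look and compute and a tool call to move; the robot and the scene stay as the last step left them, time stands still between calls to the robot, and variables do not carry over. Pictures are saved under pics/ and viewed, at most 10 in all, crops included, and the job is handed in when it is done.

Besides the shell and the picture viewer there is one more tool, called as name(argument=value, ...) on one line, values as JSON. apply_moves: Moves the arm, as the interface text tells. Its arguments: {"type":"object","properties":{"rows":{"type":"array","items":{"type":"number"}},"force":{"type":"number"}},"required":["rows"]}

```bash
ls; mkdir -p pics; python3 - <<'E'
from rig import *
import cv2,numpy as np
print(tip_extent if not callable(tip_extent) else tip_extent()); print(sense())
ims=[]
for n in("side","top"):
    c=capture(n); np.savez(n+'.npz',**c); ims.append(c['frame']); print(n,c['camera_matrix'],c['eye'],c['orientation'])
cv2.imwrite('pics/side.png',cv2.resize(ims[0][:,:,::-1],(800,600)))
cv2.imwrite('pics/top.png',cv2.resize(ims[1][:,:,::-1],(800,600)))
E
```

```text
pics
0.022
{'time': 0.0, 'q': array([ 1.15488041e+00,  2.45789030e-01,  1.55896955e+00, -4.40767949e-05,
        1.33868231e+00, -1.74104336e-01]), 'qvel': array([-0.00030477,  0.00039588,  0.000993  , -0.0011719 , -0.0002635 ,
        0.00169639]), 'tau': array([-1.04511833e-03, -4.15815568e+01, -3.14609098e+01,  6.84698322e-02,
        3.28698743e-02, -1.22891101e-04]), 'tool_pos': array([0.15543621, 0.63058432, 0.22638524]), 'eef_rot': array([-2.48170716e-04,  1.20606332e-01,  9.92699984e-01, -8.90430386e-04]), 'wrist_force': array([-0.02133859,  0.16437137,  0.48615086]), 'torque': array([ 0.02344342, -0.03451684,  0.0136658 ]), 'grip_force': 0.0, 'width': 0.09362657175704252}
side [[423.47843014   0.         250.80092937]
 [  0.         423.47843014 193.68282227]
 [  0.           0.           1.        ]] [0.4253808  0.92227265 0.7414062 ] [ 0.03803679 -0.05120189  0.89615492 -0.43913315]
top [[462.95715427   0.         254.65722771]
 [  0.         462.95715427 186.65051799]
 [  0.           0.           1.        ]] [0.29752178 0.24122941 1.31520205] [ 0.05906162 -0.55891283  0.82289188 -0.08352914]
```

View pics/side.png

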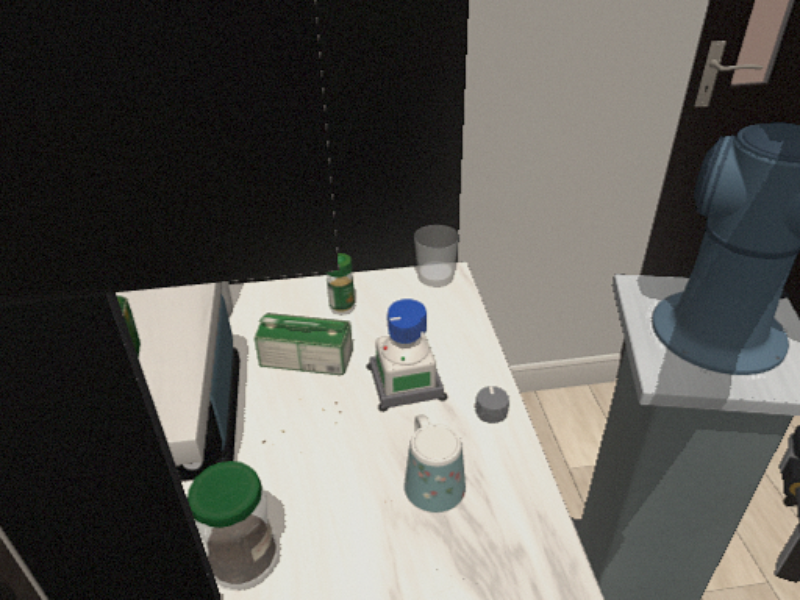

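View pics/top.png

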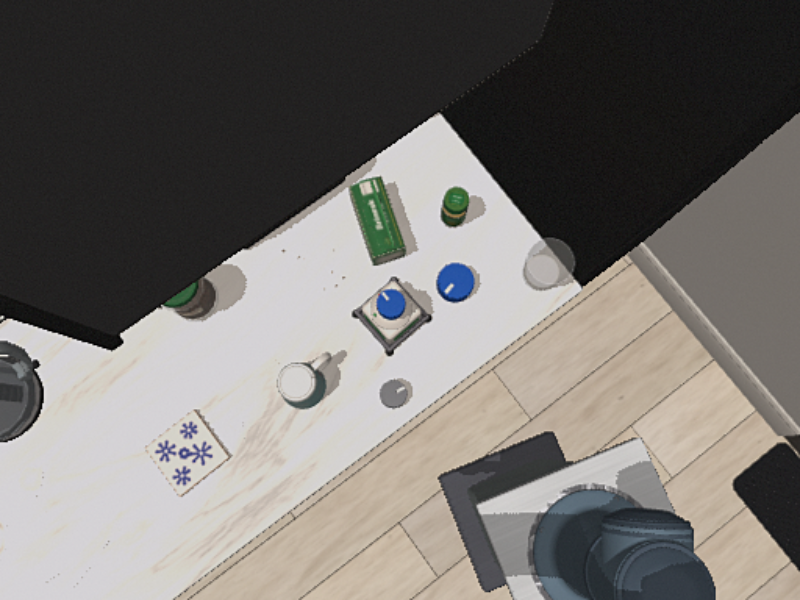

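Blue candidates in the top view (800×600 pixels): the cap on the bottle at (390,303) and a larger blue cap lying on the worktop at (455,282). There is also a grey one at (394,393). The one on the bottle, in its stand, looks smaller, so it fits. Next I'll measure it and check it in a crop.

```bash
cat > h.py <<'E'
import numpy as np,cv2
from scipy.spatial.transform import Rotation as R
def rot(c): q=c['orientation']; return R.from_quat([q[1],q[2],q[3],q[0]]).as_matrix()
def ray(c,u,v): return rot(c)@np.linalg.inv(c['camera_matrix'])@np.array([u,v,1.])
def onplane(c,u,v,z): d=ray(c,u,v); return c['eye']+d*(z-c['eye'][2])/d[2]
def cloud(c):
    v,u=np.mgrid[:384,:512]; d=np.stack([u,v,np.ones_like(u)],-1)@np.linalg.inv(c['camera_matrix']).T
    return c['eye']+(d*c['z_map'][...,None])@rot(c).T
def proj(c,p): x=c['camera_matrix']@(rot(c).T@(np.array(p)-c['eye'])); return x[:2]/x[2]
E
python3 - <<'E'
from h import *
for n in('side','top'):
    c=dict(np.load(n+'.npz')); P=cloud(c); f=c['frame']; hsv=cv2.cvtColor(f,cv2.COLOR_RGB2HSV)
    print(n,'base px',proj(c,[0,0,0])*1.5625,'tcp px',proj(c,[.156,.631,.227])*1.5625)
    m=cv2.inRange(hsv,(105,150,60),(128,255,255))
    k,l,s,ce=cv2.connectedComponentsWithStats(m)
    for i in range(1,k):
        if s[i,4]<60: continue
        w=(l==i); hole=cv2.morphologyEx(w.astype(np.uint8),cv2.MORPH_CLOSE,np.ones((9,9)))>0
        Q=P[w&(c['z_map']>0)]; zt=np.percentile(Q[:,2],90); T=Q[Q[:,2]>zt-.006]
        print(' blue',ce[i]*1.5625,s[i],'ztop',zt,'med',np.median(T,0),'ext',np.ptp(T,axis=0))
        wh=hole&~w&(f.min(2)>110)
        ys,xs=np.where(wh); 
        if len(xs)>3: print('  white',len(xs),onplane(c,xs.mean(),ys.mean(),zt))
    for nm,r in(('red',[(0,120,60),(8,255,255)]),('green',[(40,80,40),(85,255,255)]),):
        mm=cv2.inRange(hsv,*r); k,l,s,ce=cv2.connectedComponentsWithStats(mm)
        for i in range(1,k):
            if s[i,4]>=2: Q=P[(l==i)&(c['z_map']>0)]; print('  ',nm,ce[i]*1.5625,s[i,4],np.median(Q,0).round(3) if len(Q) else '')
c=dict(np.load('top.npz'));P=cloud(c)
# things: heights of scene; overhead parts
for lab,(u,v) in dict(beaker=(545,268),mug=(298,382),tea=(378,222),spice=(455,195),cab=(400,80),cab2=(250,235),right=(560,180)).items(): print(lab,P[int(v/1.5625),int(u/1.5625)].round(3))
a=c['frame'][155:270,215:385]; b=dict(np.load('side.npz'))['frame'][180:265,225:340]
a=cv2.resize(a,None,fx=3.5,fy=3.5,interpolation=2);b=cv2.resize(b,(200*2,int(85*400/115)))
o=np.zeros((402,400+0,3),np.uint8);cv2.imwrite('pics/c1.png',a[:,:,::-1]);
E
```

```text
side base px [717.33640525 331.68467255] tcp px [799.59726801 619.39829588]
 blue [406.24540441 313.71783088] [249 192  24  20 340] ztop 0.13351102488959884 med [0.51435107 0.17539395 0.13238622] ext [0.04655461 0.04855588 0.00798459]
  white 13 [0.52883718 0.17936115 0.13351102]
   red [384.89583333 347.39583333] 3 [0.545 0.187 0.08 ]
   green [341.88399281 265.18660072] 139 [0.643 0.008 0.103]
   green [342.40920608 295.87204392] 148 [0.644 0.018 0.043]
   green [120.37037037 301.50462963] 27 [0.774 0.43  0.338]
   green [130.66176471 326.41544118] 85 [0.769 0.436 0.31 ]
   green [303.36678832 330.16195255] 685 [0.679 0.149 0.069]
   green [402.34375 357.8125 ] 2 [0.516 0.207 0.081]
   green [378.125  360.9375] 3 [0.556 0.182 0.049]
   green [380.2734375 369.7265625] 8 [0.551 0.198 0.044]
   green [411.01230053 381.06715426] 188 [0.503 0.211 0.039]
   green [382.8125 379.6875] 3 [0.545 0.214 0.041]
   green [223.875      493.41188525] 1525 [0.677 0.506 0.139]
top base px [594.29099925 553.13597362] tcp px [178.80887486 643.11631562]
 blue [455.3125    281.5436747] [280 169  23  24 
[... 372 characters left out ...]
05233135 219.80200066] 756 [0.672 0.14  0.07 ]
   green [455.67511792 200.40536557] 212 [ 0.647 -0.002  0.106]
   green [449.9599359  218.66987179] 39 [0.635 0.013 0.047]
   green [448.4375     223.95833333] 3 [0.634 0.012 0.02 ]
   green [182.28830645 295.84677419] 155 [0.652 0.491 0.138]
   green [374.21875 314.0625 ] 2 [0.516 0.204 0.079]
   green [368.30357143 320.53571429] 7 [0.517 0.216 0.039]
   green [405.46875 328.90625] 22 [0.479 0.16  0.033]
   green [379.6875     333.33333333] 9 [0.487 0.206 0.033]
beaker [ 0.494 -0.121  0.016]
mug [0.455 0.367 0.095]
tea [0.671 0.139 0.077]
spice [ 0.66  -0.005  0.105]
cab [0.637 0.107 0.631]
cab2 [0.582 0.317 0.506]
right [ 0.58  -0.138  0.24 ]
```

View pics/c1.png

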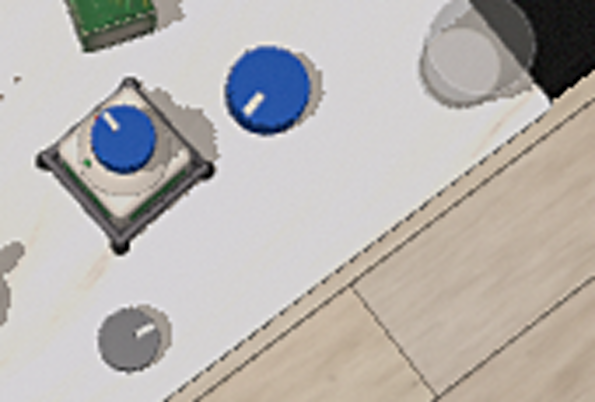

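The crop shows the bottle cap at crop pixel (122,138), on the white neck in the square stand, with its pointer near the red dot. Its top is about 46 mm across, against 64 mm for the loose blue one at (267,88). So the bottle cap is the one, and its top height of 0.132–0.134 fits the expected 0.131. I'll refine the centre and check the clearance.

```bash
python3 - <<'E'
from h import *
for n in('side','top'):
    c=dict(np.load(n+'.npz')); P=cloud(c); hsv=cv2.cvtColor(c['frame'],cv2.COLOR_RGB2HSV)
    z=P[...,2]; ok=c['z_map']>0
    Q=P[ok&(z>.16)&(z<.75)]
    d=Q[:,:2]-[.514,.174]; r=np.hypot(*d.T)
    for lo,hi in((.16,.25),(.25,.35),(.35,.5),(.5,.75)):
        k=(Q[:,2]>lo)&(Q[:,2]<hi); 
        if k.any(): i=np.argmin(np.where(k,r,9)); print(n,lo,hi,'nearest',Q[i].round(3),r[i].round(3))
    # path corridor
    a=np.array([.156,.631]);b=np.array([.514,.174]);t=np.clip((Q[:,:2]-a)@(b-a)/((b-a)@(b-a)),0,1)
    dd=np.linalg.norm(Q[:,:2]-a-t[:,None]*(b-a),axis=1); i=dd.argmin(); print(' corridor',Q[i].round(3),dd[i].round(3))
    # cap centre: enclosing circle of top-disc points by ray on z=.131, incl white bar
    m=cv2.inRange(hsv,(105,100,40),(130,255,255)); 
    m=cv2.morphologyEx(m,cv2.MORPH_CLOSE,np.ones((5,5)))
    w=(m>0)&ok&(abs(z-.132)<.004)&(np.hypot(P[...,0]-.514,P[...,1]-.174)<.035)
    ys,xs=np.where(w); X=np.array([onplane(c,u,v,.131)[:2] for u,v in zip(xs,ys)]).astype(np.float32)
    print(' circle',cv2.minEnclosingCircle(X),X.mean(0))
    # stand rim : grey dark points z~.022
    w=ok&(z>.015)&(z<.028)&(np.hypot(P[...,0]-.514,P[...,1]-.174)<.085)&(hsv[...,1]<70)&(hsv[...,2]<120)
    X=P[w][:,:2].astype(np.float32); print(' stand',cv2.minAreaRect(X),len(X))
E
```

```text
side 0.16 0.25 nearest [0.742 0.268 0.247] 0.247
side 0.25 0.35 nearest [0.739 0.279 0.255] 0.248
side 0.35 0.5 nearest [ 0.597 -0.127  0.414] 0.312
side 0.5 0.75 nearest [0.525 0.52  0.622] 0.347
 corridor [0.178 0.602 0.317] 0.0
 circle ((0.5162205696105957, 0.1751476526260376), 0.026193279772996902) [0.51633483 0.17551747]
 stand ((0.5161334276199341, 0.17759473621845245), (0.0967465415596962, 0.09628713876008987), 19.8275089263916) 266
top 0.16 0.25 nearest [ 0.582 -0.134  0.19 ] 0.315
top 0.25 0.35 nearest [ 0.611 -0.127  0.295] 0.316
top 0.35 0.5 nearest [0.611 0.204 0.495] 0.102
top 0.5 0.75 nearest [0.612 0.195 0.749] 0.1
 corridor [0.612 0.195 0.749] 0.1
 circle ((0.5157014727592468, 0.17374488711357117), 0.023672791197896004) [0.51585555 0.17376104]
 stand ((0.5160149335861206, 0.17325730621814728), (0.09722813963890076, 0.09892942011356354), 20.24312973022461) 214
```

Centre is about (0.516, 0.1745) and yaw about 20°. The stand agrees at 97 mm, yaw 20°. The cabinet front is at x ≈ 0.61, above z = 0.495. Moving over the cap now.

apply_moves(rows=[0, 0, -3, 1.1, -1.4, 0, 9.4, 0, 0, -6, 2.2, -2.8, 0, 9.4, 0, 0, -6, 2.2, -2.8, 0, 9.4, 0, 0, -6, 2.2, -2.8, 0, 9.4, 0, 0, -6, 2.2, -2.8, 0, 9.4, 0, 0, -6, 2.2, -2.8, 0, 9.4, 0, 0, -6, 2.2, -2.8, 0, 9.4, 0, 0, -6, 2.2, -2.8, 0, 9.4, 0, 0, -6, 2.2, -2.8, 0, 9.4, 0, 0, -6, 2.2, -2.8, 0, 9.4])

```text
time: 0.93
tool_pos: [0.3651, 0.3635, 0.2271]
eef_rot: [-0.0, 0.582, 0.813, -0.0]
wrist_force: [1.7, 0.9, -0.6]
width: 0.0941
grip_force: 0.0
```

apply_moves(rows=[0, 0, -6, 2.2, -2.8, 0, 9.4, 0, 0, -6, 2.2, -2.8, -0.5, 9.4, 0, 0, -6, 2.2, -2.8, -0.5, 9.4, 0, 0, -6, 2.2, -2.8, -0.5, 9.4, 0, 0, -6, 2.2, -2.8, -0.5, 9.4, 0, 0, -6, 2.2, -2.8, -0.5, 9.4, 0, 0, -3, 1.5, -1.8, 0, 9.4, 0, 0, 0, 0.5, -0.4, 0, 9.4, 0, 0, 0, 0, 0, 0, 9.4, 0, 0, 0, 0, 0, 0, 9.4])

```text
time: 1.77
tool_pos: [0.5162, 0.1756, 0.2022]
eef_rot: [-0.0, 0.818, 0.575, -0.0]
wrist_force: [-0.5, 0.1, 0.3]
width: 0.0943
grip_force: 0.0
```

```bash
python3 - <<'E'
from h import *
from rig import *
s=sense(); print(s['time'],s['tool_pos'],s['q'],s['wrist_force'],s['width']); q=s['eef_rot']; M=R.from_quat([q[1],q[2],q[3],q[0]]).as_matrix(); print(M.round(3))
c=capture('wrist'); np.savez('wrist.npz',**c); print(c['camera_matrix'],c['eye'],c['orientation'])
cv2.imwrite('pics/w1.png',c['frame'][:,:,::-1])
E
```

```text
1.7667 [0.51617121 0.17556439 0.20218808] [1.19609985e-01 2.50764679e-02 1.84879523e+00 4.78602952e-04
 1.26854074e+00 4.65098163e-01] [-0.54884142  0.10879566  0.25586444] 0.09431338050684376
[[ 0.339  0.941 -0.001]
 [ 0.941 -0.339  0.   ]
 [ 0.    -0.001 -1.   ]]
[[297.31863964   0.         262.87579721]
 [  0.         297.31863964 191.80352383]
 [  0.           0.           1.        ]] [0.54047234 0.24295785 0.35954582] [ 0.12268972  0.97752505 -0.16998345 -0.02230758]
```

View pics/w1.png

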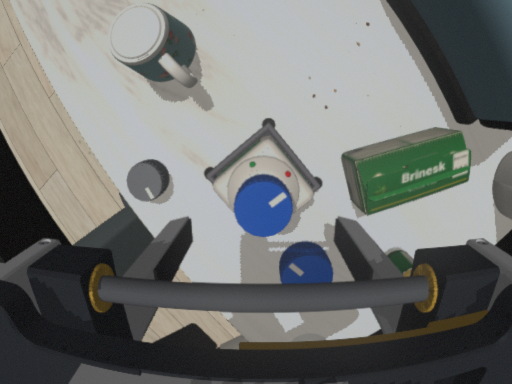

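The wrist view shows the bottle cap at (264,205), its pointer towards the red dot at (288,173), and the green dot at (252,163). The loose blue cap is at (305,270) and the fingers straddle the bottle line. I'll cast wrist rays at z = 0.131 to check the centre.

```bash
python3 - <<'E'
from h import *
c=dict(np.load('wrist.npz')); K=c['camera_matrix']
def fp(u,v,z):
    x,y=(u-K[0,2])/K[0,0],(v-K[1,2])/K[1,1]; r=np.hypot(x,y); d=rot(c)@np.array([np.sin(r)*x/r,np.sin(r)*y/r,np.cos(r)]); return c['eye']+d*(z-c['eye'][2])/d[2]
f=c['frame']; hsv=cv2.cvtColor(f,cv2.COLOR_RGB2HSV)
m=cv2.inRange(hsv,(105,150,60),(128,255,255)); m=cv2.morphologyEx(m,cv2.MORPH_CLOSE,np.ones((9,9)))
k,l,s,ce=cv2.connectedComponentsWithStats(m)
i=1+np.argmin([np.hypot(*(x-[264,205])) for x in ce[1:]]); print(ce[i],s[i])
ys,xs=np.where(l==i); X=np.array([fp(u,v,.131)[:2] for u,v in zip(xs,ys)])
# far-from-side-wall edge: use bounding in world
ctr=X.mean(0); print('mean',ctr,'min/max',X.min(0),X.max(0))
w=(l==i)&(f.min(2)>130); ys,xs=np.where(w); B=np.array([fp(u,v,.131)[:2] for u,v in zip(xs,ys)]); 
vx,vy,x0,y0=cv2.fitLine(B.astype(np.float32),cv2.DIST_L2,0,.01,.01).ravel(); print('bar',B.mean(0),np.degrees(np.arctan2(vy,vx)))
print('red',fp(288,173,.084),'green',fp(252,163,.084), 'z_cap',np.median(c['z_map'][l==i]))
E
```

```text
[262.9749118 207.3249706] [ 235  178   57   59 2551]
mean [0.5160009 0.175826 ] min/max [0.49284474 0.15134263] [0.5390703  0.19926826]
bar [0.52890069 0.17846714] 18.110424
red [0.5447415  0.18614791 0.084     ] green [0.51602358 0.2065473  0.084     ] z_cap 0.23891073
```

apply_moves(rows=[0, 0, 0, 0, 0, -1, 9.4, 0, 0, 0, 0, 0, -2, 9.4, 0, 0, 0, 0, 0, -2, 9.4, 0, 0, 0, 0, 0, -1.5, 9.4, 0, 0, 0, 0, 0, -1, 9.4, 0, 0, 0, 0, -0.05, -0.6, 9.4, 0, 0, 0, 0, 0, 0, 9.4])

```text
time: 2.4
tool_pos: [0.5154, 0.175, 0.12]
eef_rot: [-0.001, 0.818, 0.575, -0.001]
wrist_force: [0.1, -0.3, -0.1]
width: 0.094
grip_force: 0.0
```

apply_moves(rows=[0, 0, 0, 0, 0, 0, 6, 0, 0, 0, 0, 0, 0, 5.2, 0, 0, 0, 0, 0, 0, 4.4, 0, 0, 0, 0, 0, 0, 4, 0, 0, 0, 0, 0, 0, 4, 0, 0, 0, 0, 0, 0, 4, 0, 0, 0, 0, 0, 0, 4, 0, 0, 0, 0, 0, 0, 4], force=35)

```text
time: 3.07
tool_pos: [0.5165, 0.1747, 0.1215]
eef_rot: [-0.0, 0.818, 0.575, -0.0]
wrist_force: [-0.5, 0.2, 1.6]
width: 0.0476
grip_force: 35.0
```

Gripped at 47.6 mm, which matches the 48 mm cap. Now pressing.

apply_moves(rows=[0, 0, 0, 0, 0, -0.1, 4, 0, 0, 0, 0, 0, -0.2, 4, 0, 0, 0, 0, 0, -0.2, 4, 0, 0, 0, 0, 0, -0.15, 4, 0, 0, 0, 0, 0, 0, 4, 0, 0, 0, 0, 0, 0, 4])

```text
time: 3.57
tool_pos: [0.5167, 0.1747, 0.1156]
eef_rot: [-0.0, 0.818, 0.575, -0.0]
wrist_force: [-4.2, 0.1, 7.4]
width: 0.0475
grip_force: 35.0
```

The 7.4 N at 5.9 mm down matches the spring. Turning.

apply_moves(rows=[0, 0, 2, 0, 0, 0, 4, 0, 0, 4, 0, 0, 0, 4, 0, 0, 4, 0, 0, 0, 4, 0, 0, 4, 0, 0, 0, 4, 0, 0, 4, 0, 0, 0, 4, 0, 0, 2, 0, 0, 0, 4, 0, 0, 0, 0, 0, 0, 4])

```text
time: 4.15
tool_pos: [0.5167, 0.1752, 0.1158]
eef_rot: [-0.0, 0.706, 0.708, 0.0]
wrist_force: [-4.0, 2.3, 6.1]
width: 0.0478
grip_force: 35.0
```

```bash
python3 - <<'E'
from rig import *
from h import *
s=sense(); print(s['time'],s['tool_pos'],s['wrist_force'],s['torque'],s['q'][5])
c=capture('side'); a=c['frame'][160:280,215:335]
cv2.imwrite('pics/s2.png',cv2.resize(a,(600,600),interpolation=2)[:,:,::-1])
E
```

```text
4.15 [0.51674427 0.17524308 0.11580221] [-3.97680523  2.29032797  6.14521275] [ 0.24470159  0.78243734 -0.00322612] 0.11424816129143059
```

View pics/s2.png

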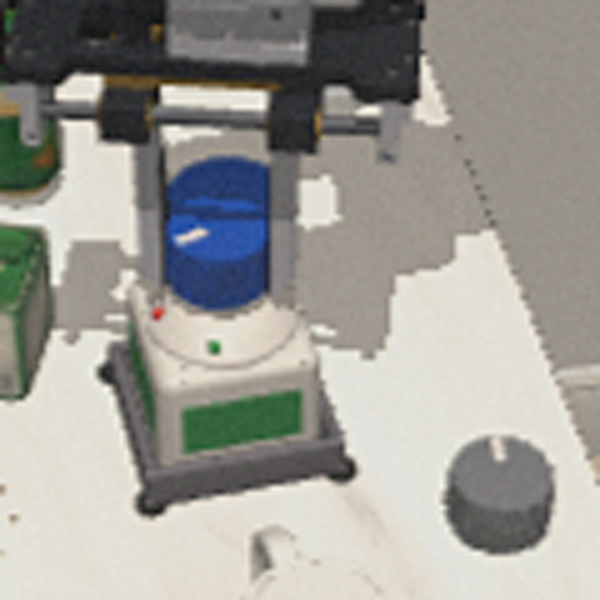

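The picture shows the pointer at (190,237), turned about 20° from the red dot (158,313) towards the green one (213,347). The bottle hasn't moved in its stand. I'll turn the remaining 52° with 1 mm more press.

apply_moves(rows=[0, 0, 0, 0, 0, -0.1, 4, 0, 0, 4, 0, 0, 0, 4, 0, 0, 4, 0, 0, 0, 4, 0, 0, 4, 0, 0, 0, 4, 0, 0, 4, 0, 0, 0, 4, 0, 0, 4, 0, 0, 0, 4, 0, 0, 0, 0, 0, 0, 4])

```text
time: 4.78
tool_pos: [0.5164, 0.1751, 0.1147]
eef_rot: [-0.001, 0.572, 0.821, 0.0]
wrist_force: [-4.6, 1.7, 8.1]
width: 0.0477
grip_force: 35.0
```

apply_moves(rows=[0, 0, 4, 0, 0, 0, 4, 0, 0, 4, 0, 0, 0, 4, 0, 0, 4, 0, 0, 0, 4, 0, 0, 4, 0, 0, 0, 4, 0, 0, 4, 0, 0, 0, 4, 0, 0, 4, 0, 0, 0, 4, 0, 0, 4, 0, 0, 0, 4, 0, 0, 4, 0, 0, 0, 4, 0, 0, 0, 0, 0, 0, 4, 0, 0, 0, 0, 0, 0, 4])

```text
time: 5.62
tool_pos: [0.5161, 0.1747, 0.1145]
eef_rot: [-0.001, 0.324, 0.946, -0.0]
wrist_force: [-6.0, 0.6, 8.2]
width: 0.048
grip_force: 35.0
```

```bash
python3 - <<'E'
from rig import *
from h import *
s=sense(); print(s['time'],s['tool_pos'],s['wrist_force'],s['torque'],s['q'][5],s['eef_rot'])
a=capture('side')['frame'][160:280,215:335]
cv2.imwrite('pics/s3.png',cv2.resize(a,(600,600),interpolation=2)[:,:,::-1])
E
```

```text
5.6167 [0.51606476 0.17473748 0.11449087] [-6.04156548  0.58764442  8.19852355] [-0.08611528  1.03637836  0.03859087] -0.7923815248552146 [-8.90693336e-04  3.24108640e-01  9.46019361e-01 -4.06467979e-04]
```

View pics/s3.png

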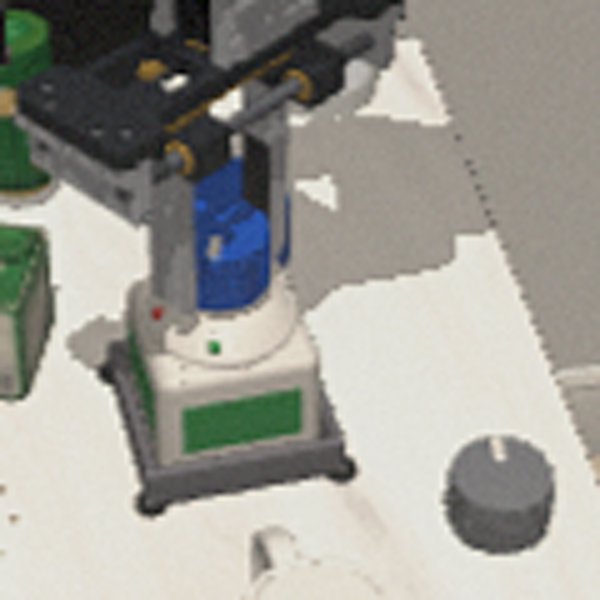

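The pointer (215,247) now lines up with the green dot (213,347) after 72° of turn, and the bottle hasn't moved. Lifting straight up.

apply_moves(rows=[0, 0, 0, 0, 0, 0.2, 4, 0, 0, 0, 0, 0, 0.3, 4, 0, 0, 0, 0, 0, 0.4, 4, 0, 0, 0, 0, 0, 0.5, 4, 0, 0, 0, 0, 0, 0.5, 4, 0, 0, 0, 0, 0, 0, 4])

```text
time: 6.17
tool_pos: [0.5171, 0.1746, 0.1338]
eef_rot: [0.001, 0.324, 0.946, 0.0]
wrist_force: [-3.2, -0.4, 1.2]
width: 0.0477
grip_force: 35.0
```

```bash
python3 - <<'E'
from rig import *
s=sense(); print(s['time'],s['tool_pos'],s['wrist_force'],s['torque'])
E
```

```text
6.1667 [0.51706925 0.1745756  0.13383451] [-3.22711767 -0.41802819  1.21912331] [-0.09279619  0.55368606 -0.01309847]
```

No sign of the bottle's weight, so the cap is free. Continuing the lift.

apply_moves(rows=[0, 0, 0, 0, 0, 0.5, 4, 0, 0, 0, 0, 0, 0.8, 4, 0, 0, 0, 0, 0, 1, 4, 0, 0, 0, 0, 0, 1, 4, 0, 0, 0, 0, 0, 1, 4, 0, 0, 0, 0, 0, 0.8, 4, 0, 0, 0, 0, 0, 0.5, 4, 0, 0, 0, 0, 0, 0.2, 4, 0, 0, 0, 0, 0, 0, 4, 0, 0, 0, 0, 0, 0, 4])

```text
time: 7.0
tool_pos: [0.5164, 0.1745, 0.1907]
eef_rot: [-0.0, 0.324, 0.946, -0.0]
wrist_force: [0.5, -1.2, -0.1]
width: 0.0478
grip_force: 35.0
```

apply_moves(rows=[0, 0, 0, 0, 0, 0, 4, 0, 0, 0, 0, 0, 0, 4, 0, 0, 0, 0, 0, 0, 4, 0, 0, 0, 0, 0, 0, 4])

```text
time: 7.33
tool_pos: [0.5165, 0.1746, 0.1906]
eef_rot: [-0.0, 0.324, 0.946, -0.0]
wrist_force: [-0.8, 0.4, 0.1]
width: 0.0478
grip_force: 35.0
```

```bash
python3 - <<'E'
from rig import *
from h import *
s=sense(); print(s['time'],s['tool_pos'],s['wrist_force'],s['width'],s['grip_force'],abs(s['qvel']).max())
a=capture('side')['frame'][120:280,195:355]
cv2.imwrite('pics/s4.png',cv2.resize(a,(600,600),interpolation=2)[:,:,::-1])
E
```

```text
7.3333 [0.51647736 0.17459312 0.19059997] [-0.81328523  0.36709382  0.13574708] 0.04780235621317122 34.99989958014339 0.0015069973610312235
```

View pics/s4.png

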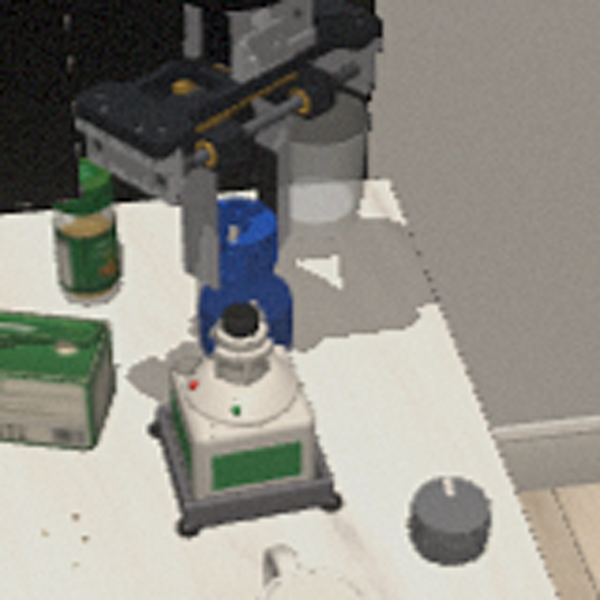

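The cap is held at (240,240), clear above the open neck with its black seal at (240,320). The bottle is upright in its stand, and the arm is still. Handing in.

```bash
python3 -c "from rig import *; print(finish_job())"
```

```text
the job is handed in; nothing more can be done
None
```

The job is handed in: I pressed the cap, turned it 72° anticlockwise and lifted it off, and the gripper now holds it still about 4 cm above the seal, with the bottle upright in its stand; no verdict came back.

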